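# Clear the reader deck and trim its fine focus

## Task

Take the tall dented film canister that was left beside the focus knobs off the reader's deck and stand it upright in the shallow tray. Then turn only the small inner (fine) focus knob clockwise, seen from above, taking a fresh grip as often as you need, until its pointer lines up with the raised rib on the outer (coarse) ring, and let go. Do not drag the outer ring round, and leave the crank and all the other things where they are.

Things in the scene. Friction and masses are not known exactly. Their poses are not given: they have to be found in the camera images.
- reader: Fixed cast aluminium reader base, 220 (x) x 300 (y) mm, its flat deck 65 mm above the bench; turned by up to 17 degrees. Origin: centre of its underside; z up, -x side towards the robot. A lamp house 30 mm tall stands on the deck from x = 57 to 103 mm. The knob pair's vertical axis is at x = -35, y = 0; canister and gear stand about 64 mm to either side of it along y, which is where varies.
- knob_axis (a point): Point on the vertical axis of the concentric knob pair, 42 mm above the deck, 8 mm below the inner knob's top: a good height to grip it. The inner knob is a round knurled aluminium cylinder 30 mm in diameter, from 20 to 50 mm above the deck. Keep fingertips more than 20 mm above the deck or they rub on the outer ring.
- fine (a joint): Angle of the small inner knob (rad), growing clockwise seen from above, 0 to 5.2 between hard stops. It starts at 0.05 to 0.45, near its lower stop, so it reaches the rib only clockwise, a turn of 2.8 to 4.1 rad. It stays where it is left; turning takes about 0.02 N m. When fine and coarse read the same, the pointer is in line with the rib.
- coarse (a joint): Angle of the outer ring (rad), same axis, sense and zero as fine. The ring is a dark knurled steel disk 68 mm in diameter, from 0 to 18 mm above the deck, under the inner knob. It starts at 3.3 to 4.1 and must stay there; it turns easily (about 0.012 N m) if rubbed.
- fine_line (a point): Point on the line of the inner knob's pointer, 30 mm from the knob axis at the height of the knob's top face (in the air over the outer ring). The pointer is a raised black rib 5 mm wide on the knob's top face, running from the centre to the edge.
- coarse_rib (a point): Point on the outer ring's raised aluminium rib, 30 mm from the knob axis on the ring's top face. The rib is 5 mm wide, 1.5 mm high and runs radially from 18 to 34 mm.
- canister: Loose tall tin film canister with dents in its wall, a cylinder 46 mm in diameter and 56 mm tall, about 0.12 kg, standing upright on the reader's deck beside the knob pair, about 7 mm clear of the outer ring. Origin: centre of its underside, z up.
- tray: Fixed shallow grey metal tray, open at the top, on the bench at the robot's right; 160 x 160 x 25 mm outside, walls and floor 5 mm thick. Origin: centre of its underside; z up.
- tray_in (a point): Centre of the tray's inner floor, 5 mm above the bench.
- crank_handle (a point): Middle of the black wooden crank handle (16 mm thick, 45 mm long) on the reader's left (+y) side: leave alone.
- gear: White nylon gear, 52 mm across, 12 mm thick, lying on the deck on the other side of the knob pair: leave alone. Origin: centre of underside.
- reel: Silver takeup reel, 110 mm across, 24 mm high, lying flat on the bench at the left: leave alone. Origin: centre of underside.
- disk: Green glass condenser disk, 68 mm across, 11 mm high, on the bench beyond the tray: leave alone. Origin: centre of underside.
- flat_tin: Flat round film tin, 100 mm across, 20 mm high, on the bench at the left: leave alone. Origin: centre of underside.
- short_can: Undented short film canister, 46 mm across and 34 mm tall, on the bench at the far right: leave alone. Origin: centre of underside.
- brush: Brush, 150 mm long, lying on the bench at the right of the tray: leave alone.
There are look-alikes about, which are no part of the job. What is shaped like the canister but orange is not meant. What is shaped like the tray but pink is not meant.

How it is judged:
On the way, in this order (a step that is already met when the one before it is completed fails the run):
1. the canister stands upright, released, in the tray (x of canister in the frame of tray between -0.056 and 0.056 m and y of canister in the frame of tray between -0.056 and 0.056 m and z of canister in the frame of tray below 0.012 m and angle between canister's own z axis and vertical below 0.15 rad and linear speed of canister below 0.02 m/s and contact force between the fingers and canister below 0.1 N), for 0.2 s.
2. the inner knob's pointer is in line with the ring's rib and the knob is let go (horizontal distance between fine_line and coarse_rib below 0.0042 m and velocity of joint fine between -0.1 and 0.1 rad/s and contact force between the fingers and fine below 0.1 N), for 0.2 s.
At the end, for the whole second after the job is handed in: The canister stands upright (within 9 degrees), at rest and released on the tray's floor inside its walls; the inner knob's pointer is in line with the rib on the outer ring (within 4.2 mm at 30 mm radius, 8 degrees), at rest and released (all of step 1 and all of step 2); the robot touches nothing.
It fails at once if the outer ring is dragged round (more than 4 mm at 30 mm radius, about 8 degrees) (distance of coarse_rib from where it was at the start of the episode above 0.004 m).
It fails at once if the crank is turned (handle moved more than 20 mm) (distance of crank_handle from where it was at the start of the episode above 0.02 m).
It fails at once if a bystander (gear, reel, glass disk, flat tin, short canister or brush) is moved more than 20 mm (distance of any of gear, reel, disk, flat_tin, short_can, brush from where it was at the start of the episode above 0.02 m).
It also fails if it takes over 61 s, if anything falls off the work surface, if the arm or the gripper's body presses on something with over 40 N, if the wrist force passes 120 N, or if a joint passes its speed limit or range.

## Robot

A 6-joint arm with a two-finger parallel gripper is mounted at the origin on the work surface. World frame = base frame: x ahead of the robot, y to its left, z up, the work surface at z = 0. Lengths are in m, angles in rad, forces in N, time in s.
With the tool pointing down it reaches from about 0.425 to 1.125 m from the base axis. Payload 14.9 kg.
Tool frame: the origin (TCP) lies on the mounting face of the last link; the fingertips stand 191 mm ahead of it and the grasp point (between the pads) lies 172 mm ahead of it (robot.nose_length is the distance from the TCP to the fingertips, in m); z points along the fingers, x is the direction in which the jaws open and shut, and the axes are right-handed (so a half turn about z gives the same grasp; the last joint's range is limited). The gripper opens to 91 mm and grips with 3 to 60 N. Pads are 32 mm wide; open, the fingers measure 118 mm over their backs; the gripper's body (76 mm by 178 mm) begins 60 mm behind the grasp point.
Start: joints at [-0.033, 0.379, 1.734, -0, 1.028, -0.033], TCP at [0.7, -0, 0.405] pointing down, gripper open.
Joint ranges: [-2.77, 2.77], [-0.74, 2.19], [0, 2.66], [-1.06, 4.2], [0.31, 2.87], [-3.08, 3.08]. Speed limits (rad/s): [1.89, 1.89, 2.39, 3.14, 3.14, 3.14].

## Interface

Orientations are given as a unit quaternion [x, y, z, w].
In Python, from bench import monitor, optics, robot gives the robot as it stands.
- The arm moves only by the shell command python3 -m handwheel 'ROWS' [OPENING] [FORCE]. ROWS is text: rows parted by semicolons, each of 4 numbers parted by spaces: the shift along the tool's x, y, z in m, then the turn about the tool's z in degrees. A call has 1 to 20 rows; each row shifts and turns the commanded pose from where the row before left it, along the tool's axes as they then stand; what a row does not reach is not made up. A row lasts 1/12 s, in which the tool goes at most 41.7 mm and 7.16 degrees, less where a joint would pass 70% of its speed; a pose out of reach is approached as far as the arm can. A call is refused whole if a number of a shift passes 0.0417 or a number of a turn 7.16, either way. A call with a gripper value outside its range is refused whole. OPENING is the opening, from 0 (shut) to 1 (fully open), set as the call begins (- or left out, the last holds). The fingers move at their own pace and stop on an object; FORCE is the grip in N (left out, the last holds). Time passes only in rows, so rows that do not move let the fingers close. It gives the time, the measured TCP pose, the force and the opening at its end, in the units of the state.
- monitor.state(): the state, without advancing time (a new reading comes with each control period).
- optics.grab_frame(name): name is "scene" or "side" or "wrist"; returns the picture (400x640x3 uint8, blue, green, red); there is no depth.
- optics.camera_info(name): a dict with "fx", "fy", "cx", "cy" (pixels), "k1" (the pictures are not rectified: a ray, as slopes to the right and down, at radius r is drawn at 1 + k1 r^2 times it, then the intrinsics apply), "rvec" (rotation vector, rad) and "tvec" (3), from world to camera coordinates, as OpenCV has them; the wrist camera has in their place "mount" (4x4, takes a point from camera to tool coordinates, whose origin is the TCP and whose axes are the tool frame's). Camera axes: x right, y down, z forward; pixel columns grow to the right and rows downward; lengths in m; the calibration is good to about 2 mm. A picture is of the moment at which its call begins: read the wrist's pose just before it. camera_info takes no time and is no camera call.
- robot.job_done(): hands the job in, once; it reports no verdict.
The state is a dict: "clock": time; "joints": joint angles; "joint_velocities": joint speeds; "tau": joint torques, N m; "position": TCP position; "tool_rot": TCP orientation; "force": force on the tool from outside, world axes, zero at the start; "wrist_torque": the same for the moment, N m; "gripper_width": finger opening in m.
Only numpy, scipy, OpenCV 4.12 (cv2) and the standard library are available. Lean on these libraries where they do the work, as an engineer would, in place of code of your own. Each camera call takes 0.05 s, during which the arm holds its last target.

## Working session

There is one attempt and no reset: what is moved stays moved. The work goes in short steps, Python scripts to look and compute and a shell command to move; the robot and the scene stay as the last step left them, time stands still between calls to the robot, and variables do not carry over. Pictures are saved under pics/ and viewed, and the job is handed in when it is done.

```bash
ls; mkdir -p pics; python3 - <<'E'
from bench import monitor, optics, robot
import cv2
for n in ["scene","side","wrist"]:
    s=monitor.state()
    im=optics.grab_frame(n); cv2.imwrite(f"pics/{n}0.png",im)
    print(n,optics.camera_info(n))
print(s)
E
```

```text
pics
scene {'fx': 400.20706446072063, 'fy': 400.20706446072063, 'cx': 326.88632912796396, 'cy': 194.84225811547623, 'k1': -0.030243653723898607, 'rvec': array([ 1.5269326 ,  2.27681078, -0.6648497 ]), 'tvec': array([ 0.21946153, -0.35710394,  1.69465244])}
side {'fx': 463.3263811137956, 'fy': 463.3263811137956, 'cx': 324.6699549770903, 'cy': 200.72479288266933, 'k1': -0.11617891388589234, 'rvec': array([ 2.4484651 , -0.21232572,  0.06311428]), 'tvec': array([-0.49669128,  0.1304987 ,  1.33760797])}
wrist {'fx': 307.71456329780074, 'fy': 307.71456329780074, 'cx': 322.8369877874824, 'cy': 198.12985718950264, 'k1': -0.02675636240801972, 'mount': array([[ 9.99999490e-01, -3.56744741e-04,  9.44454823e-04,
         6.10604586e-04],
       [ 9.78322896e-05,  9.65327213e-01,  2.61042837e-01,
        -7.34878476e-02],
       [-1.00483360e-03, -2.61042612e-01,  9.65326756e-01,
         1.92725459e-02],
       [ 0.00000000e+00,  0.00000000e+00,  0.00000000e+00,
         1.00000000e+00]])}
{'clock': 0.1, 'joints': array([-3.32931734e-02,  3.79361416e-01,  1.73471511e+00, -1.31326778e-05,
        1.02853272e+00, -3.32767116e-02]), 'joint_velocities': array([ 1.52096338e-03,  3.63205619e-04, -1.70184326e-03, -3.13877330e-04,
       -1.31239826e-03,  9.02513217e-05]), 'tau': array([ 8.27948297e-04, -7.65040755e+01, -4.35293305e+01,  6.52666739e-02,
        3.98717879e-02, -7.94045559e-05]), 'position': array([6.99832441e-01, 3.78644802e-06, 4.04153654e-01]), 'tool_rot': array([ 9.99999871e-01, -4.83929303e-06, -5.08205548e-04, -1.12960997e-05]), 'force': array([0.92788237, 0.75692947, 0.53236345]), 'wrist_torque': array([-0.00775089,  0.02884262, -0.00477654]), 'gripper_width': 0.09132141539606932}
```

View pics/scene0.png

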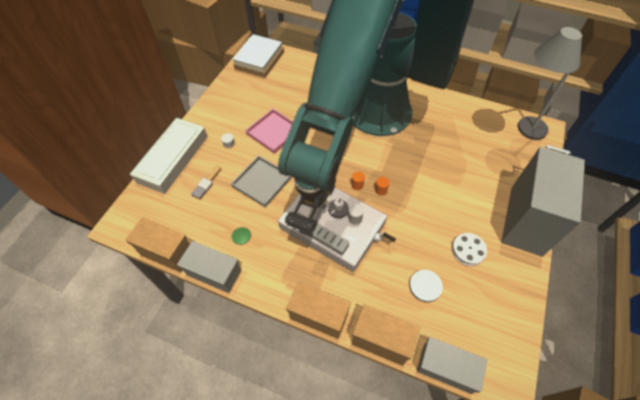

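View pics/side0.png

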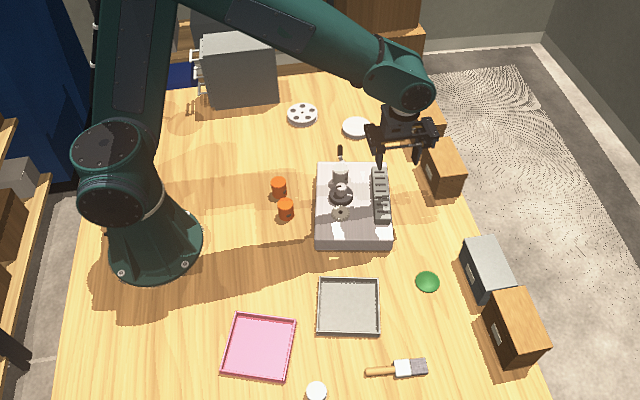

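View pics/wrist0.png

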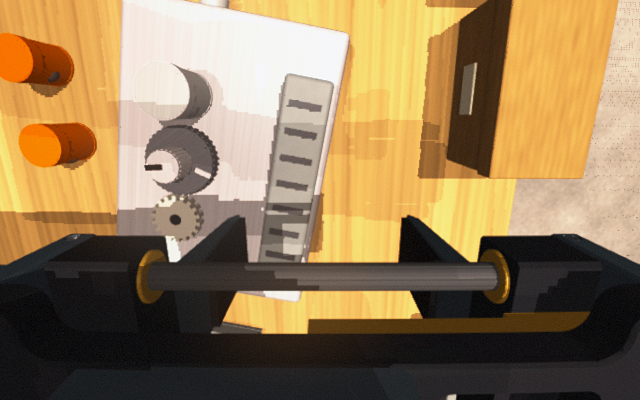

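The wrist view shows the canister top near (165,92), knob pair near (180,160), with the pointer on the left at (153,167) and the rib at (203,172), and the gear at (177,218). The side view shows the grey tray near (348,306). Zooming in on these.

```bash
cat > h.py <<'E'
import numpy as np, cv2
from scipy.spatial.transform import Rotation as R
from bench import monitor, optics, robot
def pose(s): 
    T=np.eye(4);T[:3,:3]=R.from_quat(s['tool_rot']).as_matrix();T[:3,3]=s['position'];return T
def cam(name,s=None):
    c=optics.camera_info(name)
    if name=='wrist': M=pose(s)@c['mount']
    else:
        Rm=cv2.Rodrigues(np.array(c['rvec']))[0]; M=np.eye(4);M[:3,:3]=Rm.T;M[:3,3]=-Rm.T@c['tvec']
    return c,M
def ray(name,px,z,s=None):
    c,M=cam(name,s); px=np.atleast_2d(np.array(px,float))
    q=(px-[c['cx'],c['cy']])/[c['fx'],c['fy']]; u=q.copy()
    for _ in range(20): u=q/(1+c['k1']*(u**2).sum(1,keepdims=True))
    d=np.c_[u,np.ones(len(u))]@M[:3,:3].T; o=M[:3,3]
    return o+d*((z-o[2])/d[:,2])[:,None]
def proj(name,P,s=None):
    c,M=cam(name,s); P=np.atleast_2d(P); q=(P-M[:3,3])@M[:3,:3]; u=q[:,:2]/q[:,2:]
    u=u*(1+c['k1']*(u**2).sum(1,keepdims=True)); return u*[c['fx'],c['fy']]+[c['cx'],c['cy']]
E
python3 - <<'E'
import cv2
im=cv2.imread('pics/wrist0.png')[40:250,110:260]
cv2.imwrite('pics/w0z.png',cv2.resize(im,None,fx=2.8,fy=2.8,interpolation=cv2.INTER_CUBIC))
im=cv2.imread('pics/side0.png')[150:350,240:440]
cv2.imwrite('pics/s0z.png',cv2.resize(im,None,fx=3,fy=3,interpolation=cv2.INTER_CUBIC))
E
```

```text
(no output)
```

View pics/w0z.png

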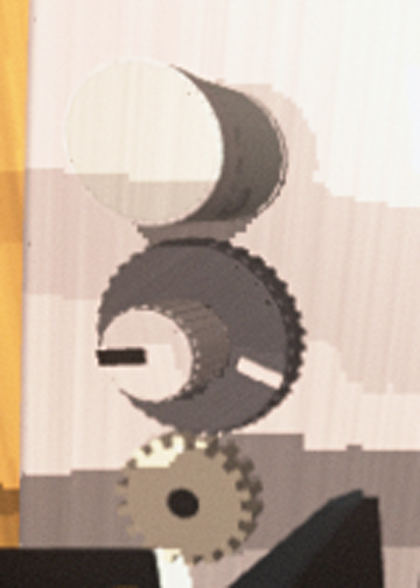

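View pics/s0z.png

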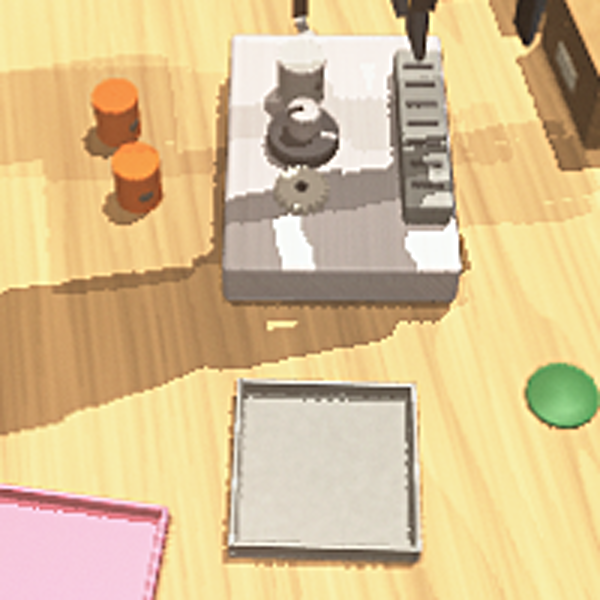

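```bash
python3 - <<'E'
from h import *
s=monitor.state()
def w(p,z): return ray('wrist',[[110+p[0]/2.8,40+p[1]/2.8]],z,s)[0]
for n,p,z in [('can',(144,143),.121),('knob',(145,355),.115),('ptr_out',(97,356),.116),('rib_in',(240,364),.0845),('rib_out',(280,381),.0845),('gear',(182,502),.077),('deckL1',(33,0),.065),('deckL2',(22,440),.065)]:
    print(n,w(p,z).round(4))
def sd(p,z): return ray('side',[[240+p[0]/3,150+p[1]/3]],z)[0]
for n,p,z in [('t1',(238,380),.025),('t2',(416,382),.025),('t3',(420,550),.025),('t4',(228,550),.025),('can',(300,52),.121),('knob',(304,110),.115),('gear',(301,187),.077)]:
    print(n,sd(p,z).round(4))
k=w((145,355),.115)
a=w((97,356),.116)-k; b=w((260,373),.0845)-k
print(np.degrees(np.arctan2(a[1],a[0])),np.degrees(np.arctan2(b[1],b[0])))
E
```

```text
can [0.5681 0.0931 0.121 ]
knob [0.557  0.0294 0.115 ]
ptr_out [0.542  0.0293 0.116 ]
rib_in [0.5744 0.0211 0.0845]
rib_out [0.5881 0.015  0.0845]
gear [ 0.5433 -0.0331  0.077 ]
deckL1 [0.5071 0.1445 0.065 ]
deckL2 [ 0.4772 -0.0119  0.065 ]
t1 [ 0.4556 -0.1985  0.025 ]
t2 [ 0.6119 -0.2286  0.025 ]
t3 [ 0.5775 -0.3843  0.025 ]
t4 [ 0.4213 -0.3563  0.025 ]
can [0.5676 0.098  0.121 ]
knob [0.5581 0.0284 0.115 ]
gear [ 0.544  -0.0332  0.077 ]
-179.59168732603402 -25.421206727262845
```

The wrist and side cameras agree to within 5 mm:

| Item | Position or angle |
|---|---|
| Canister | about (0.568, 0.094) |
| Knob axis | (0.557, 0.029) |
| Tray centre | (0.517, -0.292) |
| Needed clockwise turn | about 205° |

Next I'm moving above the canister.

```bash
python3 -m handwheel '-0.022 -0.0156 0 0;-0.022 -0.0156 0 0;-0.022 -0.0156 0 0;-0.022 -0.0156 0 0;-0.022 -0.0156 0 0;-0.022 -0.0156 0 0;0 0 0 0;0 0 0 0' 1 20
python3 - <<'E'
from h import *
s=monitor.state(); im=optics.grab_frame('wrist'); cv2.imwrite('pics/w1.png',im)
print(s['position'])
print(proj('wrist',[[.568,.0935,.121],[.557,.029,.115]],s))
E
```

```text
clock: 0.82
position: [0.5673, 0.0942, 0.4048]
tool_rot: [1.0, 0.001, -0.0, -0.0]
force: [0.6, -0.3, -0.1]
gripper_width: 0.0913
[0.56730993 0.0941859  0.40482565]
[[322.63602354 200.97969167]
 [311.19558454 263.48253843]]
```

View pics/w1.png

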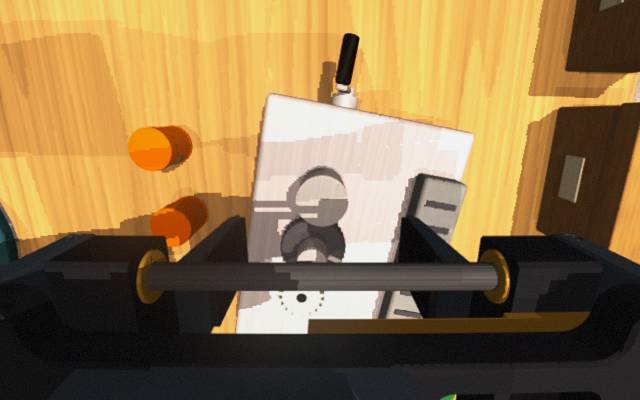

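The canister top is centred near (321,197), with no obstacles beside the fingers. Descending 132 mm and closing.

```bash
python3 -m handwheel '0.0005 -0.002 0.022 0;0 0 0.022 0;0 0 0.022 0;0 0 0.022 0;0 0 0.022 0;0 0 0.015 0;0 0 0.007 0;0 0 0 0;0 0 0 0' 1 20
python3 -m handwheel '0 0 0 0;0 0 0 0;0 0 0 0;0 0 0 0;0 0 0 0;0 0 0 0;0 0 0 0;0 0 0 0;0 0 0 0;0 0 0 0' 0 20
```

```text
clock: 1.62
position: [0.5691, 0.0953, 0.273]
tool_rot: [1.0, -0.0, 0.0, 0.0]
force: [0.3, 0.7, 0.1]
gripper_width: 0.0913
clock: 2.45
position: [0.5685, 0.0956, 0.2728]
tool_rot: [1.0, 0.0, -0.0, -0.0]
force: [-1.3, -0.5, 2.5]
gripper_width: 0.0456
```

```bash
python3 -m handwheel '0 0 -0.01 0;0 0 -0.02 0;0 0 -0.02 0;0 0 -0.02 0;0 0 -0.02 0;0 0.01 -0.01 0;-0.004 0.0295 0 0;-0.004 0.029 0 0;-0.004 0.029 0 0;-0.004 0.029 0 0;-0.004 0.029 0 0;-0.004 0.029 0 0;-0.004 0.029 0 0;-0.004 0.029 0 0;-0.004 0.029 0 0;-0.004 0.029 0 0;-0.004 0.029 0 0;-0.004 0.029 0 0;-0.004 0.029 0 0;0 0 0 0'
python3 - <<'E'
from h import *
im=optics.grab_frame('side'); cv2.imwrite('pics/s2.png',im)
E
```

```text
clock: 4.12
position: [0.5155, -0.2961, 0.3729]
tool_rot: [1.0, -0.001, 0.0, 0.001]
force: [-0.7, 1.3, -0.5]
gripper_width: 0.0455
```

View pics/s2.png

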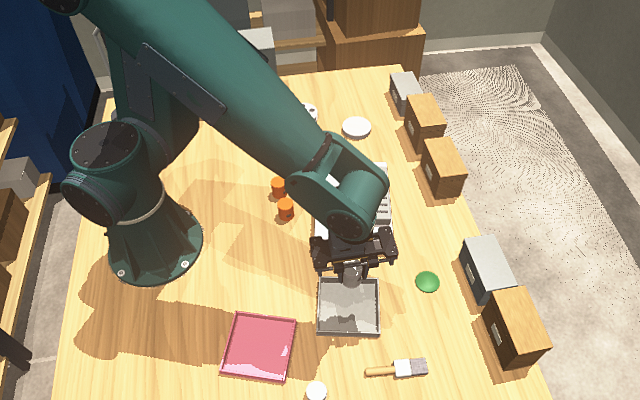

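The canister is held over the grey tray at (350,290). Lowering it 159 mm and releasing.

```bash
python3 -m handwheel '0 -0.003 0.02 0;0 0 0.02 0;0 0 0.02 0;0 0 0.02 0;0 0 0.02 0;0 0 0.02 0;0 0 0.015 0;0 0 0.01 0;0 0 0.007 0;0 0 0.004 0;0 0 0.002 0;0 0 0.001 0;0 0 0 0;0 0 0 0'
python3 -m handwheel '0 0 0 0;0 0 0 0;0 0 0 0;0 0 0 0;0 0 0 0;0 0 0 0;0 0 0 0;0 0 0 0' 0.8
```

```text
clock: 5.33
position: [0.5167, -0.289, 0.2143]
tool_rot: [1.0, -0.0, 0.0, 0.0]
force: [-0.3, -0.3, -1.0]
gripper_width: 0.0456
clock: 6.0
position: [0.5165, -0.2889, 0.2137]
tool_rot: [1.0, -0.0, 0.0, 0.0]
force: [-0.2, -0.3, 0.4]
gripper_width: 0.073
```

```bash
python3 -m handwheel '0 0 -0.01 0;0 0 -0.02 0;0 0 -0.02 0;0 0 -0.02 0;0 0 -0.02 0;0 0 -0.02 0;0 0 -0.02 0;0 0 -0.02 0;0 0 -0.02 0;0 -0.01 0 0;0.005 -0.03 0 0;0.005 -0.03 0 0;0.005 -0.03 0 0;0.005 -0.03 0 0;0.005 -0.03 0 0;0.005 -0.03 0 0;0.005 -0.03 0 0;0.005 -0.03 0 0;0 0 0 0;0 0 0 0' 0.8
python3 - <<'E'
from h import *
im=optics.grab_frame('side'); cv2.imwrite('pics/s3.png',cv2.resize(im[140:390,240:460],None,fx=2.4,fy=2.4))
s=monitor.state();im=optics.grab_frame('wrist'); cv2.imwrite('pics/w3.png',im)
p=proj('wrist',[[.557,.029,.115]],s)[0];print(p,s['position'])
E
```

```text
clock: 7.67
position: [0.5563, -0.0375, 0.3838]
tool_rot: [1.0, 0.001, -0.0, -0.0]
force: [0.0, -0.1, -0.3]
gripper_width: 0.0727
[322.81853959 122.92842199] [ 0.55628084 -0.03846515  0.38377954]
```

View pics/s3.png

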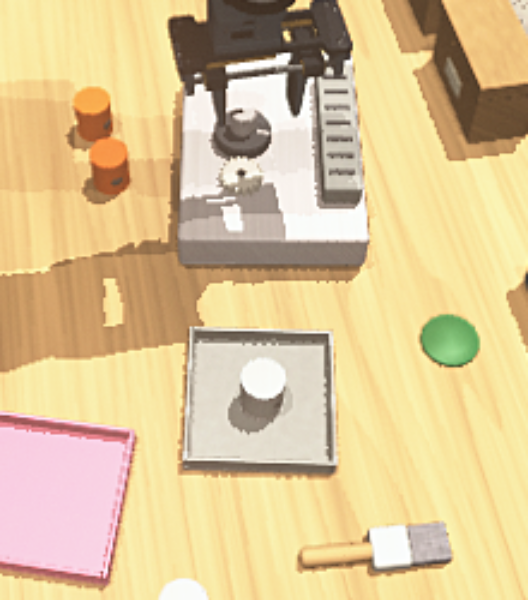

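View pics/w3.png

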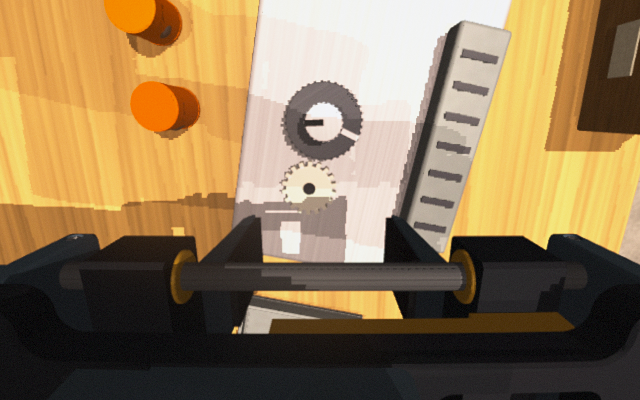

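The canister stands upright in the tray, centred near (262,390) in the zoomed side view. The wrist view has the knob centred near (323,122). The pointer is at its left and the rib at (349,134). I'll measure these precisely.

```bash
python3 - <<'E'
import cv2
im=cv2.imread('pics/w3.png')[72:172,272:372]
cv2.imwrite('pics/w3z.png',cv2.resize(im,None,fx=6,fy=6,interpolation=cv2.INTER_CUBIC))
E
```

```text
(no output)
```

View pics/w3z.png

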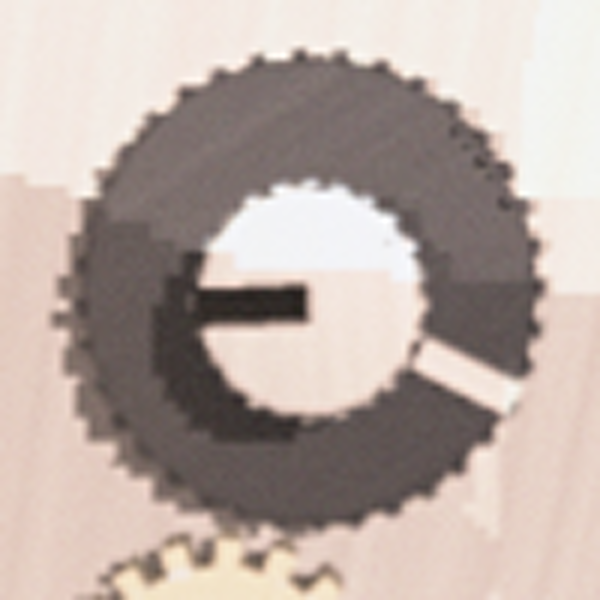

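```bash
python3 - <<'E'
from h import *
s=monitor.state(); print(s['position'],s['joints'][5])
def w(p,z): return ray('wrist',[[272+(p[0]+.5)/6-.5,72+(p[1]+.5)/6-.5]],z,s)[0]
k=w((312,299),.115);ro=w((515,397),.0845);ri=w((420,352),.0845);po=w((198,306),.1155);pi=w((306,302),.1155)
rc=w((308,290),.083)
print('knob',k,'ring',rc)
ang=lambda v:np.degrees(np.arctan2(v[1],v[0]))
print(ang(po-pi),ang(po-k),ang(ro-ri),ang(ro-k),ang(ri-k),np.linalg.norm(ro-k))
E
```

```text
[ 0.55627808 -0.03909092  0.38375765] -0.11211563783039871
knob [0.55766992 0.02953861 0.115     ] ring [0.55717973 0.03021263 0.083     ]
-177.94891996034116 -176.62979152628196 -24.685523676480596 -25.95761284562302 -27.062229289582806 0.04556317021922469
```

Knob axis is at (0.5575, 0.0298), and the turn needed is about 206° clockwise. I'll centre over the knob, pre-turn −103°, and descend.

```bash
python3 -m handwheel '0.0013 -0.023 0 0;0 -0.023 0 0;0 -0.0229 0 0;0 0 0 -7;0 0 0 -7;0 0 0 -7;0 0 0 -7;0 0 0 -7;0 0 0 -7;0 0 0 -7;0 0 0 -7;0 0 0 -7;0 0 0 -7;0 0 0 -7;0 0 0 -7;0 0 0 -7;0 0 0 -7;0 0 0 -5;0 0 0 0;0 0 0 0' 0.7 20
python3 - <<'E'
from h import *
s=monitor.state(); print(s['position'],s['joints'][5],R.from_quat(s['tool_rot']).as_matrix()[:,0])
E
```

```text
clock: 9.43
position: [0.5578, 0.0291, 0.3837]
tool_rot: [0.624, 0.781, -0.0, -0.0]
force: [0.4, -0.8, 0.1]
gripper_width: 0.0638
[0.55775587 0.02914727 0.38372605] -1.782995672110924 [-2.20866510e-01  9.75304047e-01 -7.07686986e-06]
```

```bash
python3 -m handwheel '0 0 0.02 0;0 0 0.02 0;0 0 0.02 0;0 0 0.02 0;0 0 0.014 0;0 0 0.007 0;0 0 0.003 0;0 0 0 0;0 0 0 0' 0.7 20
python3 -m handwheel '0 0 0 0;0 0 0 0;0 0 0 0;0 0 0 0;0 0 0 0;0 0 0 0;0 0 0 0' 0 20
python3 - <<'E'
from h import *
im=optics.grab_frame('side'); cv2.imwrite('pics/s4.png',cv2.resize(im[140:260,290:410],None,fx=4,fy=4))
E
```

```text
clock: 10.18
position: [0.5581, 0.0299, 0.2804]
tool_rot: [0.623, 0.782, 0.0, 0.0]
force: [0.4, 0.3, 0.5]
gripper_width: 0.0641
clock: 10.77
position: [0.5579, 0.0301, 0.2799]
tool_rot: [0.623, 0.783, 0.0, -0.0]
force: [-1.1, 0.6, 3.0]
gripper_width: 0.0295
```

View pics/s4.png

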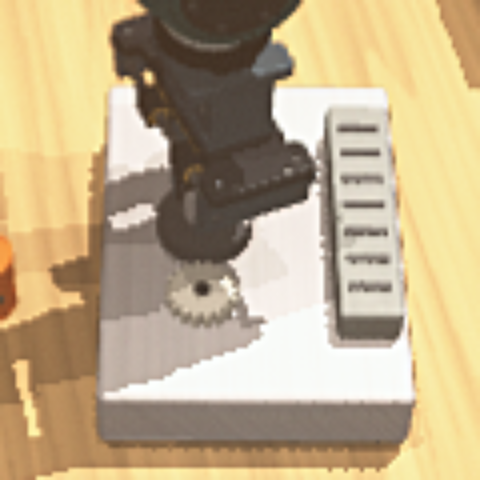

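The fingers hold the inner knob (29.5 mm opening) clear of the ring. Turning clockwise.

```bash
python3 -m handwheel '0 0 0 3;0 0 0 5;0 0 0 6;0 0 0 6;0 0 0 6;0 0 0 6;0 0 0 6;0 0 0 6;0 0 0 6;0 0 0 6;0 0 0 6;0 0 0 6;0 0 0 6;0 0 0 6;0 0 0 5;0 0 0 3;0 0 0 0;0 0 0 0'
python3 - <<'E'
from h import *
s=monitor.state(); x=R.from_quat(s['tool_rot']).as_matrix()[:,0]; print(s['position'],s['joints'][5],np.degrees(np.arctan2(x[1],x[0])),s['wrist_torque'],s['force'])
im=optics.grab_frame('wrist'); cv2.imwrite('pics/w5.png',im)
E
```

```text
clock: 12.32
position: [0.5574, 0.0291, 0.2798]
tool_rot: [0.991, 0.131, -0.001, 0.001]
force: [-8.1, -15.2, 11.6]
gripper_width: 0.0298
[0.55735121 0.02909821 0.27980843] -0.2493925737630557 15.01827577008397 [-2.6739659   1.49557675 -0.00493048] [ -8.11973784 -15.16804071  11.61262764]
```

View pics/w5.png

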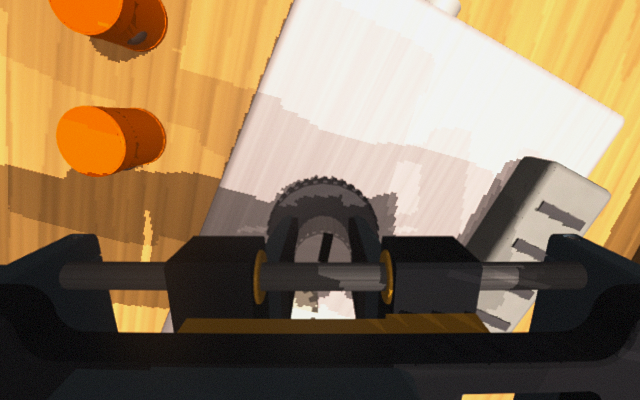

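The knob follows, with the pointer in view at (326,245). A sideways force of 17 N has built up, so I'm taking a fresh, recentred grip.

```bash
python3 -m handwheel '0 0 0 0;0 0 0 0;0 0 0 0;0 0 0 0;0 0 0 0' 0.6
python3 - <<'E'
from h import *
s=monitor.state(); x=R.from_quat(s['tool_rot']).as_matrix()[:,0]; print(s['position'],s['joints'][5],np.degrees(np.arctan2(x[1],x[0])),s['force'],s['gripper_width'])
im=optics.grab_frame('side'); cv2.imwrite('pics/s6.png',cv2.resize(im[140:260,290:410],None,fx=4,fy=4))
im=optics.grab_frame('wrist'); cv2.imwrite('pics/w6.png',cv2.resize(im[160:340,230:410],None,fx=3,fy=3))
E
```

```text
clock: 12.78
position: [0.5579, 0.0301, 0.2797]
tool_rot: [0.991, 0.131, 0.0, -0.0]
force: [0.3, 0.3, -0.3]
gripper_width: 0.055
[0.55787141 0.03008651 0.27969945] -0.24980177010604696 15.006316690490863 [ 0.30783088  0.27340354 -0.27077526] 0.054963531919477615
```

View pics/w6.png

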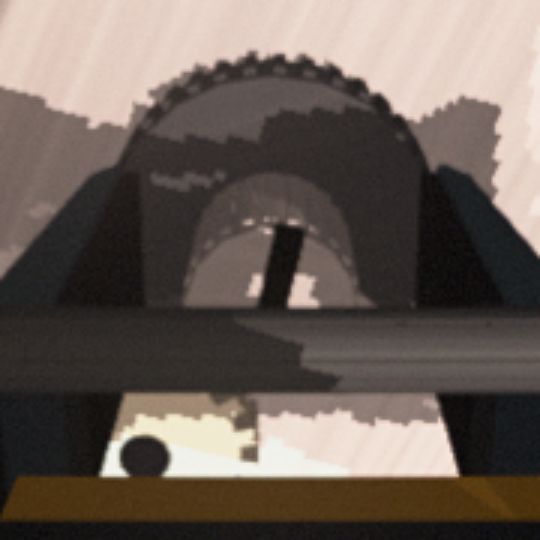

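View pics/s6.png

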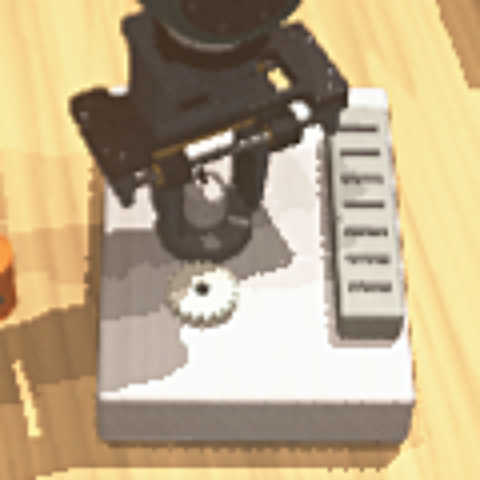

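```bash
python3 -m handwheel '-0.0008 -0.0002 0 0;0 0 0 0' 0.6 20
python3 -m handwheel '0 0 0 0;0 0 0 0;0 0 0 0;0 0 0 0;0 0 0 0;0 0 0 0' 0 20
python3 -m handwheel '0 0 0 3;0 0 0 5;0 0 0 6;0 0 0 6;0 0 0 6;0 0 0 6;0 0 0 6;0 0 0 6;0 0 0 6;0 0 0 5;0 0 0 3;0 0 0 0'
```

```text
clock: 13.05
position: [0.5569, 0.03, 0.2797]
tool_rot: [0.991, 0.131, -0.0, -0.0]
force: [0.9, 0.3, -0.3]
gripper_width: 0.0545
clock: 13.55
position: [0.5567, 0.0299, 0.2797]
tool_rot: [0.991, 0.131, -0.001, 0.0]
force: [-5.0, -2.3, 4.9]
gripper_width: 0.0297
clock: 14.55
position: [0.5567, 0.0299, 0.2798]
tool_rot: [0.93, -0.368, -0.0, 0.0]
force: [-4.9, -2.1, 4.7]
gripper_width: 0.0295
```

Forces are low this time (about 5 N). 58° of this stroke is done, so about 59° remains.

```bash
python3 -m handwheel '0 0 0 3;0 0 0 5;0 0 0 6;0 0 0 6;0 0 0 6;0 0 0 6;0 0 0 6;0 0 0 6;0 0 0 6;0 0 0 5;0 0 0 3;0 0 0 1;0 0 0 0;0 0 0 0'
python3 -m handwheel '0 0 0 0;0 0 0 0;0 0 0 0;0 0 0 0;0 0 0 0' 0.7
python3 -m handwheel '0 0 -0.01 0;0 0 -0.02 0;0 0 -0.02 0;0 0 -0.02 0;0 0 -0.02 0;0 0 -0.015 0;0 0 0 0'
python3 - <<'E'
from h import *
s=monitor.state(); x=R.from_quat(s['tool_rot']).as_matrix()[:,0]; print(np.degrees(np.arctan2(x[1],x[0])))
im=optics.grab_frame('side'); cv2.imwrite('pics/s7.png',cv2.resize(im[140:260,290:410],None,fx=4,fy=4))
im=optics.grab_frame('wrist'); cv2.imwrite('pics/w7.png',im)
E
```

```text
clock: 15.72
position: [0.5567, 0.0299, 0.2797]
tool_rot: [-0.629, 0.777, 0.0, -0.001]
force: [-5.2, -3.0, 5.0]
gripper_width: 0.0295
clock: 16.13
position: [0.557, 0.03, 0.2797]
tool_rot: [-0.629, 0.777, -0.0, 0.0]
force: [0.4, 0.5, -0.1]
gripper_width: 0.0604
clock: 16.72
position: [0.5577, 0.03, 0.3885]
tool_rot: [-0.629, 0.777, -0.002, 0.002]
force: [1.5, 0.6, 0.3]
gripper_width: 0.0638
-101.99978926089518
```

View pics/w7.png

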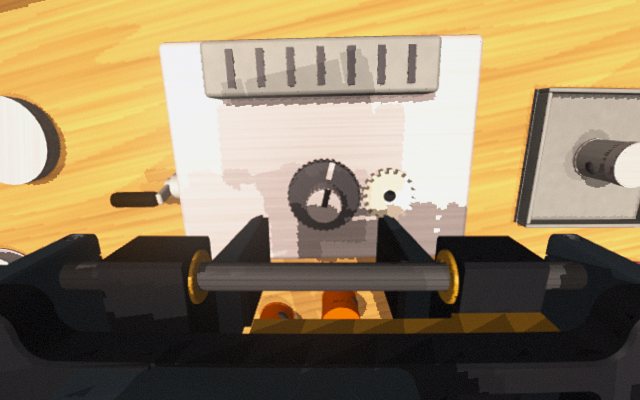

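View pics/s7.png

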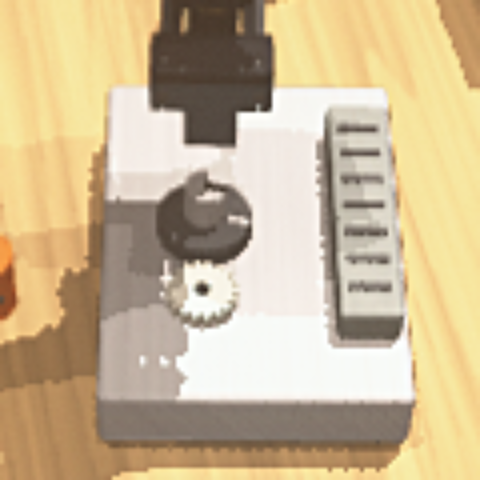

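Pointer (326,197) and rib (330,172) look nearly in line. I'll zoom in and measure.

```bash
python3 -m handwheel '0 0.03 0 0;0 0.03 0 0;0 0 0 0;0 0 0 0;0 0 0 0'
python3 - <<'E'
from h import *
s=monitor.state(); im=optics.grab_frame('wrist')
p=proj('wrist',[.5572,.03,.115],s)[0]; x0,y0=(p-45).astype(int); print(x0,y0,s['position'],s['tool_rot'])
cv2.imwrite('pics/w8z.png',cv2.resize(im[y0:y0+90,x0:x0+90],None,fx=6,fy=6,interpolation=cv2.INTER_CUBIC))
E
```

```text
clock: 17.23
position: [0.4985, 0.0425, 0.3844]
tool_rot: [-0.629, 0.777, 0.0, -0.0]
force: [1.4, -0.2, 0.2]
gripper_width: 0.0637
277 88 [0.49850683 0.04245248 0.38438599] [-6.29379802e-01  7.77097836e-01  7.19039358e-05 -1.14145346e-04]
```

View pics/w8z.png

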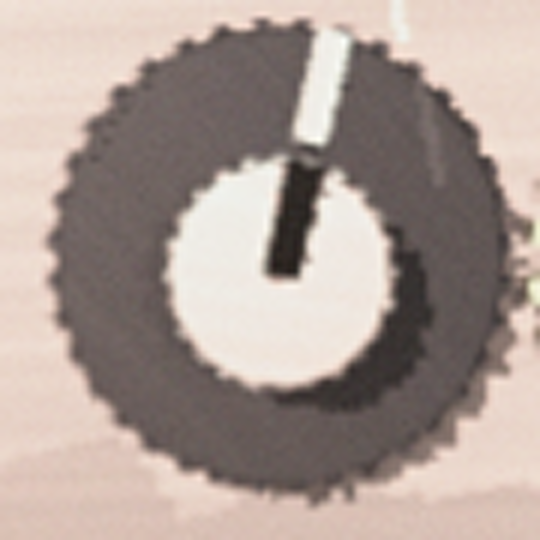

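```bash
python3 - <<'E'
from h import *
s=monitor.state()
def w(p,z): return ray('wrist',[[277+(p[0]+.5)/6-.5,88+(p[1]+.5)/6-.5]],z,s)[0]
ang=lambda v:np.degrees(np.arctan2(v[1],v[0]))
po=w((307,163),.1155);pi=w((283,274),.1155);ro=w((333,32),.0845);ri=w((311,143),.0845)
k=w((281,272),.115); print(k,ang(po-pi),ang(po-k),ang(ro-ri),ang(ro-k),ang(ri-k))
K=np.array([.5572,.0300,0]);print(ang(ro-K),ang(po-K))
E
```

```text
[0.55805076 0.02941564 0.115     ] -24.378159488902895 -25.60358029771097 -23.348345347652256 -25.093685692318086 -26.674038377930014
-25.37485614182781 -26.194211612380787
```

The pointer (−25.6°) and rib (−25.1°) agree within about 1°, and the rib has not moved. One last side check before I hand in.

```bash
python3 - <<'E'
from h import *
im=optics.grab_frame('side'); cv2.imwrite('pics/s9.png',im)
E
```

```text
(no output)
```

View pics/s9.png

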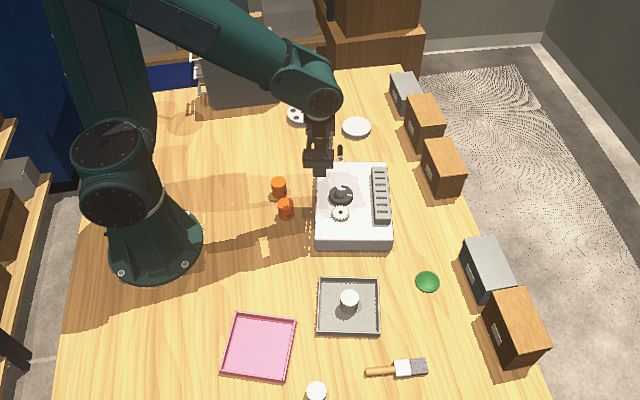

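The canister stands upright mid-tray at (349,301), everything else is in place, and the arm is clear.

```bash
python3 -c "
from bench import robot; print(robot.job_done())"
```

```text
the job is handed in; nothing more can be done
None
```

I stood the canister upright and released it near the middle of the grey tray. I then turned only the inner knob about 205° clockwise in two grips and handed the job in at about 17 s; no verdict is reported.

- **Alignment:** the last wrist picture put the pointer at about -25.6° and the rib at about -25.1°. Using another estimate of the knob centre changes the gap by less than 1°, well inside the 8° allowed.
- **Outer ring:** the rib reads the same as at the start (about -25.5°), so the ring did not move measurably.
- **Other objects:** the last side picture shows the canister upright in the tray, the other things apparently unmoved, and the arm clear of everything.
- **Disagreements:** the two cameras differed by about 5 mm on the canister's y position, and a closer look settled it. The first knob grip was about 1 mm off-centre and built up about 17 N sideways. I let go, recentred and gripped again, and the force then stayed around 5 N on each axis.

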